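# Move the battery packs on one step in the test cycle

## Robot

A 6-joint arm with a two-finger parallel gripper is mounted at the origin on the work surface. World frame = base frame: x ahead of the robot, y to its left, z up, the work surface at z = 0. Lengths are in m, angles in rad, forces in N, time in s.
With the tool pointing down it reaches from about 0.225 to 0.875 m from the base axis. Payload 3.4 kg.
Tool frame: the origin (TCP) lies at the very end of the fingers, on their centre line; the grasp point (between the pads) lies 19 mm behind it; z points along the fingers, y is the line along which they close (so a half turn about z gives the same grasp; the last joint's range is limited). The gripper opens to 85 mm and grips with 20 to 120 N. Pads are 22 mm wide; open, the fingers measure 114 mm over their backs; the gripper's body (76 mm by 85 mm) begins 54 mm behind the grasp point. The pads swing forward as they close: fully open they stand 13 mm farther back than shut.
Start: joints at [1.115, 0.276, 1.505, -0, 1.361, -0.121], TCP at [0.189, 0.543, 0.231] pointing down, gripper open.
Joint ranges: [-2.89, 2.89], [-0.75, 2.08], [0.22, 2.7], [-1.18, 4.32], [0.11, 2.71], [-2.7, 2.7]. Speed limits (rad/s): [2.57, 2.57, 3.14, 3.14, 3.14, 3.14].

## Interface

Orientations are given as a unit quaternion [w, x, y, z].
In Python, from rig import manip, eyes gives the robot as it stands.
- The arm moves only by the tool servo_tool, never from a script. Its argument "series" is text: rows parted by semicolons, each of 7 numbers parted by spaces: the shift along the tool's x, y, z in m, then the turn, a rotation vector about the tool's x, y, z in degrees, then the closure, from 0 (fully open) to 1 (shut). In form: dx dy dz ax ay az fingers; .... A call has 1 to 5 rows; each row is the pose to reach, as a shift and turn from the pose commanded when the call began, along the tool's axes at that moment; what a row does not reach only later rows make up. A row lasts 1/10 s, in which the tool goes at most 50 mm and 8.59 degrees, less where a joint would pass 70% of its speed; a pose out of reach is approached as far as the arm can. A call with a gripper value outside its range is refused whole. The fingers move at their own pace and stop on an object; "squeeze" is the grip in N (left out, the last holds). Time passes only in rows, so rows that repeat a pose let the fingers close. It gives the time, the measured TCP pose, the force, the opening and the grip force at its end, in the units of the state.
- manip.get_state(): the state, without advancing time (a new reading comes with each control period).
- eyes.get_image(name): name is "scene" or "top"; returns the picture (480x640x3 uint8, red, green, blue); there is no depth.
- eyes.camera_info(name): a dict with "fx", "fy", "cx", "cy" (pixels), "eye" and "orientation" of the camera in the world. Camera axes: x right, y down, z forward; pixel columns grow to the right and rows downward; lengths in m; the calibration is good to about 2 mm. A picture is of the moment at which its call begins. camera_info takes no time and is no camera call.
- manip.sign_off(): hands the job in; it is judged then, once.
The state is a dict: "clock": time; "qpos": joint angles; "qd": joint speeds; "effort": joint torques, N m; "position": TCP position; "ee_rot": TCP orientation; "contact_force": force on the tool from outside, world axes, zero at the start; "moment": the same for the moment, N m; "width": finger opening in m; "gripper_force": force on a finger pad.
Only numpy, scipy, OpenCV 4.12 (cv2) and the standard library are available. Lean on these libraries where they do the work, as an engineer would, in place of code of your own. Each camera call takes 0.05 s, during which the arm holds its last target. There are 200 camera calls.

## Task

Move each battery pack on one step in the test cycle: the charged one (green tape) from the charging pad to the load tester, the one just discharged (red tape) from the load tester to the blower-cooled plate, and the cooled one (yellow tape) from the plate to the charging pad. All three beds are taken, so first park one pack in the empty blue tray to make room. Lay every pack, the parked one too, flat and let go inside the rim of its bed, set it down rather than dropping it, and do not disturb the screwdriver, the bowl of screws or the bottle.

Things in the scene. Friction and masses are not known exactly. Their poses are not given: they have to be found in the camera images.
- pack_green: Dark grey battery pack, 104 mm long (body x), 56 wide (body y), 46 high (the top 8 mm is a slide rail 82 by 42), about 0.45 kg, rigid, a 34 mm wide band of green tape round its middle; can be gripped there across its width. Origin: centre of its underside, z up. At the start it lies about central in the bed of the charging pad; either way round is right.
- pack_red: Dark grey battery pack, 104 mm long (body x), 56 wide (body y), 46 high (the top 8 mm is a slide rail 82 by 42), about 0.45 kg, rigid, a 34 mm wide band of red tape round its middle; can be gripped there across its width. Origin: centre of its underside, z up. At the start it lies about central in the bed of the load tester; either way round is right.
- pack_yellow: Dark grey battery pack, 104 mm long (body x), 56 wide (body y), 46 high (the top 8 mm is a slide rail 82 by 42), about 0.45 kg, rigid, a 34 mm wide band of yellow tape round its middle; can be gripped there across its width. Origin: centre of its underside, z up. At the start it lies about central in the bed of the blower-cooled plate; either way round is right.
- charger: Inductive charging pad, fixed: a white slab 150 by 104 mm with a low front strip of five green lamps at its -x end (to x = -99 mm). Bed: level, 124 mm (body x) by 76 mm (body y) inside a rim 6 mm high and 6 mm thick, centred on the origin, which is at bench height; z up; the bed's floor is 24 mm above the origin.
- tester: Electronic load tester, fixed: a light grey steel box 106 mm wide with two brass contact strips in its bed and, at its +x end (x = 70 to 116 mm), a console 56 mm high with a blue display and a black dial. Bed: level, 124 mm (body x) by 76 mm (body y) inside a rim 6 mm high and 6 mm thick, centred on the origin, which is at bench height; z up; the bed's floor is 32 mm above the origin.
- cooler: Blower-cooled plate, fixed: a finned, slotted aluminium plate 136 by 100 mm with a black round blower at its +x end (x = 68 to 132 mm, 34 mm high at its grille). Bed: level, 124 mm (body x) by 76 mm (body y) inside a rim 6 mm high and 6 mm thick, centred on the origin, which is at bench height; z up; the bed's floor is 28 mm above the origin.
- tray: Flat blue plastic parking tray, fixed, 136 by 88 mm with a short lug at each end, empty at the start. Bed: level, 124 mm (body x) by 76 mm (body y) inside a rim 6 mm high and 6 mm thick, centred on the origin, which is at bench height; z up; the bed's floor is 5 mm above the origin.
- driver: Bystander: red and black cordless inline screwdriver lying on the bench, 214 mm long along its x (119 mm to the -x side of the origin, 95 mm to the +x side), 38 mm high. Origin on the bench, z up.
- bowl: Bystander: round steel parts bowl with screws, 84 mm across, 22 mm high, loose. Origin: centre of its underside.
- bottle: Bystander: upright white plastic bottle with a red cap, 54 mm across, 125 mm high, loose. Origin: centre of its underside.
There are look-alikes about, which are no part of the job. Leave any purple or turquoise look-alike of the pack_green alone.

How it is judged:
On the way:
1. one pack has been parked: it lies flat inside the rim of the blue tray, let go and at rest (((horizontal distance between pack_green and tray below 0.015 m and z of pack_green in the frame of tray between 0.002 and 0.008 m and angle between pack_green's own z axis and vertical below 0.05 rad and angle between the x axis of pack_green and the x axis of tray, either way round below 0.26 rad and linear speed of pack_green below 0.02 m/s and contact force between the fingers and pack_green below 0.2 N) or (horizontal distance between pack_red and tray below 0.015 m and z of pack_red in the frame of tray between 0.002 and 0.008 m and angle between pack_red's own z axis and vertical below 0.05 rad and angle between the x axis of pack_red and the x axis of tray, either way round below 0.26 rad and linear speed of pack_red below 0.02 m/s and contact force between the fingers and pack_red below 0.2 N) or (horizontal distance between pack_yellow and tray below 0.015 m and z of pack_yellow in the frame of tray between 0.002 and 0.008 m and angle between pack_yellow's own z axis and vertical below 0.05 rad and angle between the x axis of pack_yellow and the x axis of tray, either way round below 0.26 rad and linear speed of pack_yellow below 0.02 m/s and contact force between the fingers and pack_yellow below 0.2 N))), for 0.2 s.
At the end, for the whole second after the job is handed in: Green pack in the load tester, red in the cooled plate, yellow in the charging pad: each flat on the bed's floor (3 mm, tilt under 0.05 rad), within 15 mm of the bed's middle, lengthwise within 0.26 rad (either way round), let go and at rest (horizontal distance between pack_green and tester below 0.015 m and z of pack_green in the frame of tester between 0.029 and 0.035 m and angle between each of pack_green, pack_red, pack_yellow's own z axis and vertical below 0.05 rad and angle between the x axis of pack_green and the x axis of tester, either way round below 0.26 rad and linear speed of each of pack_green, pack_red, pack_yellow below 0.02 m/s and horizontal distance between pack_red and cooler below 0.015 m and z of pack_red in the frame of cooler between 0.025 and 0.031 m and angle between the x axis of pack_red and the x axis of cooler, either way round below 0.26 rad and horizontal distance between pack_yellow and charger below 0.015 m and z of pack_yellow in the frame of charger between 0.021 and 0.027 m and angle between the x axis of pack_yellow and the x axis of charger, either way round below 0.26 rad); the robot touches nothing.
It fails at once if a pack is dropped (falls free faster than 0.8 m/s) ((linear speed of pack_green above 0.8 m/s and contact force between the fingers and pack_green below 0.1 N) or (linear speed of pack_red above 0.8 m/s and contact force between the fingers and pack_red below 0.1 N) or (linear speed of pack_yellow above 0.8 m/s and contact force between the fingers and pack_yellow below 0.1 N)).
It fails at once if the screwdriver is pushed more than 25 mm from its place (distance of driver from where it was at the start of the episode above 0.025 m).
It fails at once if the bowl of screws is pushed more than 25 mm from its place (distance of bowl from where it was at the start of the episode above 0.025 m).
It fails at once if the bottle is pushed more than 25 mm from its place (distance of bottle from where it was at the start of the episode above 0.025 m).
It also fails if it takes over 131 s, if anything falls off the work surface, if the arm or the gripper's body presses on something with over 40 N, if the wrist force passes 120 N, or if a joint passes its speed limit or range.

## Working session

There is one attempt and no reset: what is moved stays moved. The work goes in short steps, Python scripts to look and compute and a tool call to move; the robot and the scene stay as the last step left them, time stands still between calls to the robot, and variables do not carry over. Pictures are saved under pics/ and viewed, at most 14 in all, crops included, and the job is handed in when it is done.

Besides the shell and the picture viewer there is one more tool, called after "Emit:" by a JSON object that holds its "name" and its "arguments". servo_tool: Moves the arm, as the interface text tells. Its arguments: {"type":"object","properties":{"series":{"type":"string"},"squeeze":{"type":"number"}},"required":["series"]}

```bash
mkdir -p pics
python3 - <<'E'
from rig import manip, eyes
import cv2
for n in("top","scene"):
    cv2.imwrite(f"pics/{n}0.png",eyes.get_image(n)[:,:,::-1]); print(eyes.camera_info(n))
s=manip.get_state();print(s)
E
```

```text
{'fx': 541.503153693338, 'fy': 541.503153693338, 'cx': 328.36052051881194, 'cy': 235.64969069615992, 'eye': array([0.23096264, 0.04402834, 1.40963189]), 'orientation': array([-0.0569633 ,  0.70685873, -0.7033485 ,  0.04905926])}
{'fx': 599.9290147591887, 'fy': 599.9290147591887, 'cx': 324.1796959952437, 'cy': 238.44772663519845, 'eye': array([ 1.19475231, -0.12767836,  1.32898236]), 'orientation': array([-0.21259692,  0.75387749,  0.59825676, -0.1689974 ])}
{'clock': 0.1, 'qpos': array([ 1.11499981e+00,  2.76545752e-01,  1.50601120e+00,  2.16765307e-06,
        1.36068763e+00, -1.20997771e-01]), 'qd': array([-1.83283640e-04, -4.78848382e-04, -6.63741690e-04,  1.38028261e-03,
        1.22720157e-03, -8.25938264e-05]), 'effort': array([ 1.17170624e-03, -4.17703378e+01, -2.46404707e+01, -5.31998910e-05,
        5.85408052e-03, -1.53539423e-05]), 'position': array([0.18872917, 0.54265069, 0.23051636]), 'ee_rot': array([-2.35933244e-04,  1.66618810e-01,  9.86021039e-01, -7.91550691e-04]), 'contact_force': array([ 0.07317133,  0.82111192, -0.78451991]), 'moment': array([0.01465071, 0.00838104, 0.0007132 ]), 'gripper_force': 0.0, 'width': 0.08556661768748022}
```

View pics/top0.png

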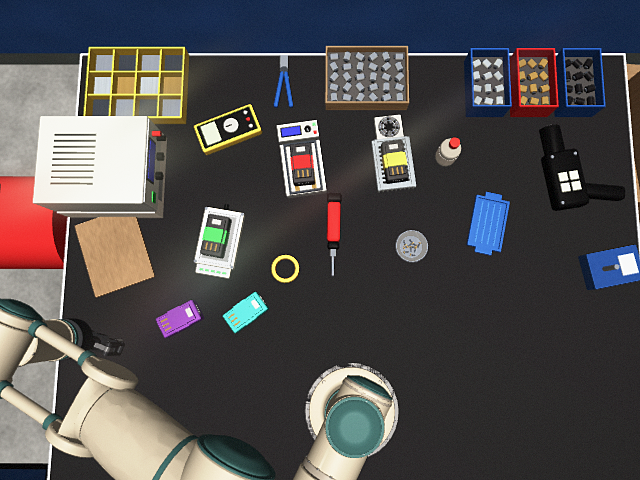

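View pics/scene0.png

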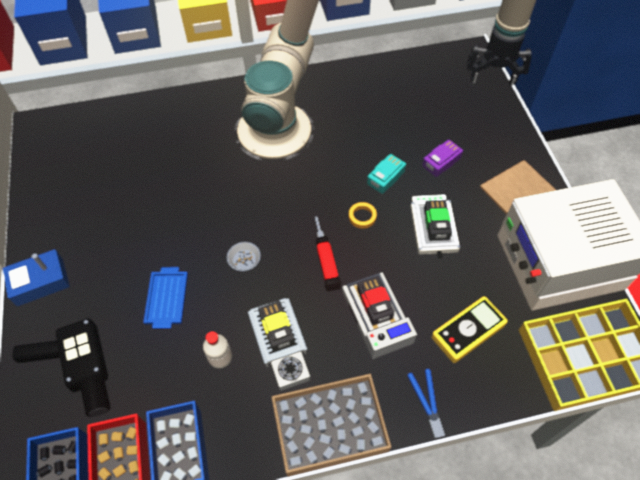

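The top view shows the charger with the green pack at about (217,240), the tester with the red pack at (302,165) and the cooler with the yellow pack at (395,160). The empty tray is at (489,223), the driver at (333,235), the bowl at (411,246) and the bottle at (449,150). I'll enlarge these areas.

Run:
```python
import cv2
im=cv2.imread("pics/top0.png")
for n,(u,v,w,h) in dict(A=(190,115,160,165),B=(365,105,160,165)).items():
    c=cv2.resize(im[v:v+h,u:u+w],None,fx=3.6,fy=3.6,interpolation=cv2.INTER_CUBIC)
    for k in range(0,w,20): cv2.putText(c,str(u+k),(int(k*3.6),10),0,.35,(0,255,255),1); cv2.line(c,(int(k*3.6),12),(int(k*3.6),18),(0,255,255),1)
    for k in range(0,h,20): cv2.putText(c,str(v+k),(0,int(k*3.6)+4),0,.35,(0,255,255),1)
    cv2.imwrite(f"pics/{n}.png",c)
```

```text
(no output)
```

View pics/A.png

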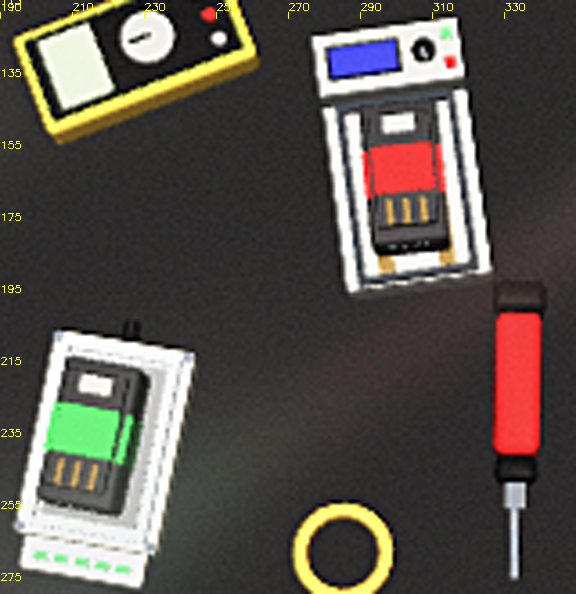

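View pics/B.png

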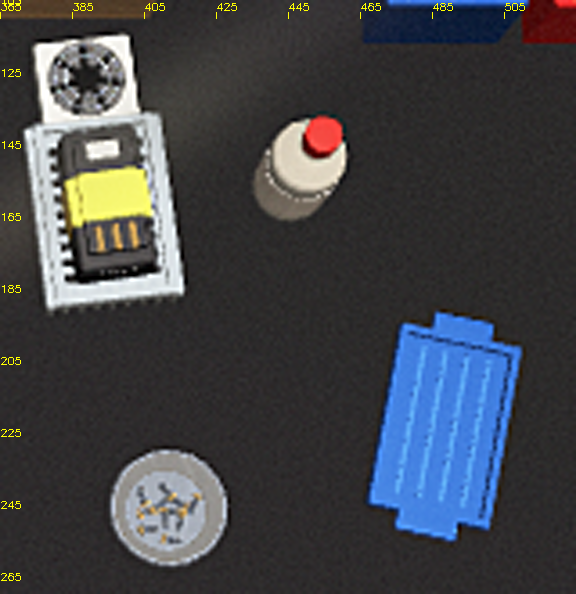

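The enlarged crops show the bed and tape corners clearly. Next I'll fit poses from the corners read off, checking them against the known sizes.

```bash
cat > geo.py <<'E'
import numpy as np
from rig import manip, eyes
from scipy.spatial.transform import Rotation as R
from scipy.optimize import least_squares
def rot(q): return R.from_quat(np.roll(q,-1))
def ray(uv,z,n="top"):
    c=eyes.camera_info(n); uv=np.atleast_2d(uv)
    d=rot(c["orientation"]).apply(np.c_[(uv[:,0]-c["cx"])/c["fx"],(uv[:,1]-c["cy"])/c["fy"],np.ones(len(uv))])
    return c["eye"]+d*((np.broadcast_to(z,len(uv))-c["eye"][2])/d[:,2])[:,None]
def fit(uv,z,body,n="top"):
    P=ray(uv,z,n)[:,:2]; B=np.array(body,float)
    f=lambda p:(B@np.array([[np.cos(p[2]),np.sin(p[2])],[-np.sin(p[2]),np.cos(p[2])]])+p[:2]-P).ravel()
    best=min((least_squares(f,[*P.mean(0),a]) for a in(0,1.5,3,-1.5)),key=lambda r:r.cost)
    return best.x, np.abs(best.fun).max()
E
python3 - <<'E'
from geo import *
def px(l,o): return np.array(l)/3.6+o
A,B=(190,115),(365,105)
def rect(x0,x1,w): return [(x1,w),(x1,-w),(x0,-w),(x0,w)]   # far-left, far-right, near-right, near-left
w=.5e-3
items={
'charger':(px([(57,332),(195,352),(152,553),(15,533)],A),.024,rect(-.075,.075,.052)),
'tester':(px([(313,38),(457,18),(465,80),(320,97),(493,270),(350,292)],A),[.056]*4+[.036]*2,rect(.070,.116,.053)+[(-.07,-.053),(-.07,.053)]),
'cooler':(px([(25,128),(160,112),(184,293),(48,310)],B),.031,rect(-.068,.068,.050)),
'tray':(px([(403,322),(522,348),(489,530),(369,503)],B),.011,rect(-.068,.068,.044)),
'green':(px([(55,402),(122,412),(115,463),(46,453)],A),.070,rect(-.017,.017,.022)),
'red':(px([(368,143),(442,140),(444,192),(368,195)],A),.078,rect(-.017,.017,.022)),
'yellow':(px([(78,172),(148,166),(154,217),(84,224)],B),.074,rect(-.017,.017,.022)),
}
for k,(uv,z,b) in items.items():
    p,e=fit(uv,z,b); print(k,p.round(4),np.degrees(p[2]).round(1),"err",e.round(4))
print('bowl',ray(px([(169,507)],B),.02),'bottle cap',ray(px([(323,135)],B),.125),'driver',ray(px([(520,285),(513,578)],A),.02))
s=manip.get_state();print(s['position'],rot(s['ee_rot']).as_matrix().round(3))
E
```

```text
charger [ 0.4339  0.3433 -0.1619] -9.3 err 0.0026
tester [0.619  0.1266 0.1486] 8.5 err 0.0017
cooler [ 0.632  -0.1109  0.1178] 6.7 err 0.0013
tray [ 0.4774 -0.3588 -0.2173] -12.4 err 0.0006
green [ 0.4336  0.3478 -0.1332] -7.6 err 0.0025
red [0.6226 0.126  0.0395] 2.3 err 0.0049
yellow [ 0.6308 -0.1146  0.0985] 5.6 err 0.0031
bowl [[ 0.41535407 -0.15591898  0.02      ]] bottle cap [[ 0.65796597 -0.25017073  0.125     ]] driver [[0.55129307 0.04488016 0.02      ]
 [0.33752008 0.04899255 0.02      ]]
[0.18872917 0.54265069 0.23051636] [[-0.944  0.329 -0.001]
 [ 0.329  0.944 -0.001]
 [ 0.    -0.002 -1.   ]]
```

The fits agree with the given sizes to within about 2–3 mm. I'll park yellow first, and this planning helper converts world targets into tool-frame shifts.

```bash
cat >> geo.py <<'E'
def plan(*targets):
    """each target (x,y,z,yaw_deg): shift/turn in tool axes; chained, each from the one before"""
    s=manip.get_state(); p=s["position"]; r=rot(s["ee_rot"])
    print("t",round(s["clock"],1),"pos",p.round(4),"w",round(s["width"],4),"F",s["contact_force"].round(1),"q",s["qpos"].round(2))
    for x,y,z,yaw in targets:
        a=np.radians(yaw); best=None
        for sg in (1,-1):
            Y=sg*np.array([-np.sin(a),np.cos(a),0]); Z=np.array([0,0,-1.]); T=R.from_matrix(np.c_[np.cross(Y,Z),Y,Z])
            v=np.degrees((r.inv()*T).as_rotvec())
            if best is None or np.linalg.norm(v)<np.linalg.norm(best[0]): best=(v,T)
        print("shift mm",(r.inv().apply(np.array([x,y,z])-p)*1e3).round(1),"turn",best[0].round(2)); p=np.array([x,y,z]); r=best[1]
E
python3 -c "
from geo import *
plan((.631,-.113,.23,6.2),(.631,-.113,.034,6.2),(.631,-.113,.22,6.2),(.4774,-.3588,.22,-12.4))"
```

```text
t 0.1 pos [0.1887 0.5427 0.2305] w 0.0856 F [ 0.1  0.8 -0.8] q [ 1.11  0.28  1.51  0.    1.36 -0.12]
shift mm [-633.1 -473.9    1.2] turn [ -0.09  -0.03 -25.38]
shift mm [  0.   0. 196.] turn [0. 0. 0.]
shift mm [   0.    0. -186.] turn [0. 0. 0.]
shift mm [ 179.2 -227.8    0. ] turn [ 0.   0.  18.6]
```

Emit:
{"name": "servo_tool", "arguments": {"series": "-0.032 -0.024 0 0 0 0 0; -0.064 -0.048 0 0 0 0 0; -0.096 -0.072 0 0 0 0 0; -0.128 -0.096 0 0 0 0 0; -0.16 -0.12 0 0 0 0 0", "squeeze": 80}}

```text
clock: 0.6
position: [0.301, 0.3756, 0.231]
ee_rot: [-0.0, 0.166, 0.986, -0.0]
contact_force: [0.6, -0.2, -0.0]
width: 0.0852
gripper_force: 0.0
```

Emit:
{"name": "servo_tool", "arguments": {"series": "-0.032 -0.024 0 0 0 0 0; -0.064 -0.048 0 0 0 0 0; -0.096 -0.072 0 0 0 0 0; -0.128 -0.096 0 0 0 0 0; -0.16 -0.12 0 0 0 0 0"}}

```text
clock: 1.1
position: [0.4127, 0.2097, 0.2311]
ee_rot: [-0.0, 0.167, 0.986, -0.0]
contact_force: [0.1, -0.2, -0.0]
width: 0.0855
gripper_force: 0.0
```

Emit:
{"name": "servo_tool", "arguments": {"series": "-0.032 -0.024 0 0 0 0 0; -0.064 -0.048 0 0 0 0 0; -0.096 -0.072 0 0 0 0 0; -0.128 -0.096 0 0 0 0 0; -0.16 -0.12 0 0 0 0 0"}}

```text
clock: 1.6
position: [0.5244, 0.0439, 0.2309]
ee_rot: [-0.0, 0.167, 0.986, 0.0]
contact_force: [0.3, -0.6, 0.2]
width: 0.0853
gripper_force: 0.0
```

Emit:
{"name": "servo_tool", "arguments": {"series": "-0.038 -0.028 0 0 0 -6 0; -0.076 -0.057 0 0 0 -12 0; -0.114 -0.085 0 0 0 -18 0; -0.153 -0.114 0 0 0 -25 0; -0.153 -0.114 0 0 0 -25.4 0"}}

```text
clock: 2.1
position: [0.634, -0.1183, 0.2295]
ee_rot: [0.0, -0.053, 0.999, -0.001]
contact_force: [-1.3, -0.8, -0.3]
width: 0.0854
gripper_force: 0.0
```

```bash
python3 -c "
from geo import *
plan((.631,-.113,.08,6.2),(.631,-.113,.034,6.2))"
```

```text
t 2.1 pos [ 0.634  -0.1183  0.2295] w 0.0854 F [-1.3 -0.8 -0.3] q [-0.29  0.38  1.35 -0.    1.41 -1.97]
shift mm [  2.5   6.1 149.5] turn [-0.17  0.03 -0.16]
shift mm [ 0.  0. 46.] turn [0. 0. 0.]
```

Emit:
{"name": "servo_tool", "arguments": {"series": "0 0 0.03 0 0 0 0; 0 0 0.06 0 0 0 0; 0 0 0.09 0 0 0 0; 0 0 0.12 0 0 0 0; 0 0 0.12 0 0 0 0"}}

```text
clock: 2.6
position: [0.6271, -0.111, 0.1065]
ee_rot: [-0.005, -0.054, 0.999, 0.002]
contact_force: [-0.6, 0.0, 0.2]
width: 0.0853
gripper_force: 0.0
```

Run:
```python
from geo import *
import cv2
plan((.631,-.113,.034,6.2))
im=eyes.get_image("scene")[:,:,::-1]
cv2.imwrite("pics/s1.png",cv2.resize(im[200:420,200:440],None,fx=2.5,fy=2.5))
```

```text
t 2.6 pos [ 0.6271 -0.111   0.1065] w 0.0853 F [-0.6  0.   0.2] q [-0.28  0.46  1.54  0.    1.15 -1.96]
shift mm [-4.4 -2.7 72.5] turn [ 0.25 -0.57  0.  ]
```

View pics/s1.png

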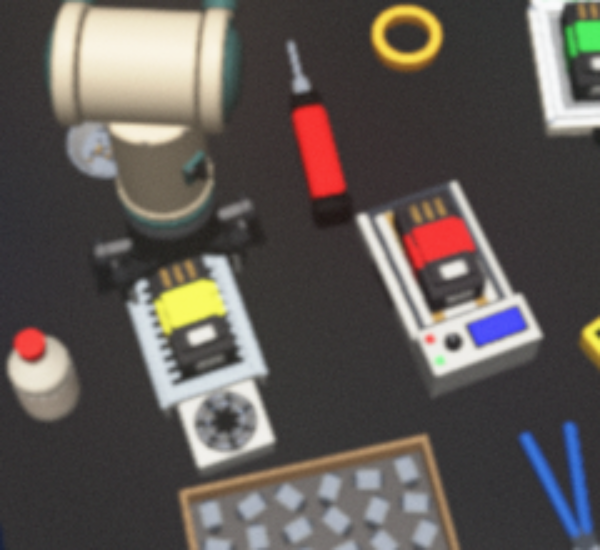

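The picture shows the gripper upright over the yellow pack (tape at about (190,305) in the crop), with the fingers straddling its width. I'll descend slowly.

Emit:
{"name": "servo_tool", "arguments": {"series": "0 0 0.01 0 0 0 0; 0 0 0.02 0 0 0 0; 0 0 0.03 0 0 0 0; 0 0 0.03 0 0 0 0; 0 0 0.03 0 0 0 0"}}

```text
clock: 3.15
position: [0.631, -0.1125, 0.0812]
ee_rot: [-0.0, -0.054, 0.999, 0.0]
contact_force: [0.9, -0.7, -0.0]
width: 0.0857
gripper_force: 0.0
```

```bash
python3 -c "
from geo import *
plan((.631,-.113,.034,6.2))"
```

```text
t 3.1 pos [ 0.631  -0.1125  0.0812] w 0.0857 F [ 0.9 -0.7 -0. ] q [-0.29  0.48  1.57  0.    1.09 -1.96]
shift mm [ 0.1 -0.5 47.2] turn [ 0.01 -0.01  0.01]
```

Settled accurately on target.

Emit:
{"name": "servo_tool", "arguments": {"series": "0 0 0.016 0 0 0 0; 0 0 0.032 0 0 0 0; 0 0 0.047 0 0 0 0; 0 0 0.047 0 0 0 0; 0 0 0.047 0 0 0 0"}}

```text
clock: 3.65
position: [0.6314, -0.1127, 0.0348]
ee_rot: [0.0, -0.054, 0.999, -0.0]
contact_force: [-0.0, 0.5, -0.3]
width: 0.0853
gripper_force: 0.0
```

Emit:
{"name": "servo_tool", "arguments": {"series": "0 0 0 0 0 0 0.5; 0 0 0 0 0 0 0.8; 0 0 0 0 0 0 1; 0 0 0 0 0 0 1; 0 0 0 0 0 0 1", "squeeze": 80}}

```text
clock: 4.15
position: [0.6322, -0.1123, 0.0361]
ee_rot: [0.002, -0.054, 0.999, 0.0]
contact_force: [0.1, 2.4, 5.6]
width: 0.0546
gripper_force: 87.6
```

Emit:
{"name": "servo_tool", "arguments": {"series": "0 0 0 0 0 0 1; 0 0 0 0 0 0 1; 0 0 0 0 0 0 1; 0 0 -0.005 0 0 0 1; 0 0 -0.01 0 0 0 1"}}

```text
clock: 4.65
position: [0.6302, -0.1125, 0.0439]
ee_rot: [-0.001, -0.054, 0.999, 0.0]
contact_force: [-0.1, -0.5, -4.4]
width: 0.0552
gripper_force: 86.2
```

```bash
python3 -c "
from geo import *
plan((.631,-.113,.20,6.2),(.4774,-.3588,.20,-12.4))"
```

```text
t 4.7 pos [ 0.6302 -0.1125  0.0439] w 0.0552 F [-0.1 -0.5 -4.4] q [-0.29  0.52  1.61 -0.    1.01 -1.96]
shift mm [  -0.4   -0.5 -156.1] turn [ 0.02 -0.1   0.03]
shift mm [ 179.2 -227.8    0. ] turn [ 0.   0.  18.6]
```

Emit:
{"name": "servo_tool", "arguments": {"series": "0 0 -0.02 0 0 0 1; 0 0 -0.05 0 0 0 1; 0 0 -0.08 0 0 0 1; 0 0 -0.11 0 0 0 1; 0 0 -0.13 0 0 0 1"}}

```text
clock: 5.15
position: [0.6313, -0.1129, 0.1763]
ee_rot: [0.001, -0.054, 0.999, -0.0]
contact_force: [-0.1, -0.1, -3.9]
width: 0.0545
gripper_force: 86.2
```

Emit:
{"name": "servo_tool", "arguments": {"series": "0 0 -0.015 0 0 0 1; 0.015 -0.019 -0.026 0 0 0 1; 0.035 -0.045 -0.026 0 0 0 1; 0.059 -0.075 -0.026 0 0 0 1; 0.083 -0.106 -0.026 0 0 0 1"}}

```text
clock: 5.65
position: [0.5587, -0.2275, 0.1999]
ee_rot: [-0.001, -0.055, 0.998, 0.0]
contact_force: [0.7, -0.9, -4.3]
width: 0.0548
gripper_force: 86.2
```

Emit:
{"name": "servo_tool", "arguments": {"series": "0.024 -0.03 0 0 0 4 1; 0.048 -0.061 0 0 0 9 1; 0.072 -0.092 0 0 0 14 1; 0.088 -0.112 0 0 0 18.6 1; 0.096 -0.122 0 0 0 18.6 1"}}

```text
clock: 6.15
position: [0.4759, -0.3605, 0.1998]
ee_rot: [-0.001, 0.109, 0.994, -0.0]
contact_force: [0.3, -0.2, -3.9]
width: 0.0547
gripper_force: 86.2
```

Emit:
{"name": "servo_tool", "arguments": {"series": "0 0 0 0 0 0 1; 0 0 0 0 0 0 1; 0 0 0 0 0 0 1"}}

```text
clock: 6.45
position: [0.4785, -0.3572, 0.2001]
ee_rot: [0.0, 0.107, 0.994, 0.001]
contact_force: [-0.5, -0.4, -4.4]
width: 0.0543
gripper_force: 86.2
```

Run:
```python
from geo import *
import cv2
plan((.4774,-.3588,.06,-12.4),(.4774,-.3588,.011,-12.4))
cv2.imwrite("pics/s2.png",cv2.resize(eyes.get_image("scene")[180:360,80:300,::-1],None,fx=3,fy=3))
```

```text
t 6.5 pos [ 0.4785 -0.3572  0.2001] w 0.0543 F [-0.5 -0.4 -4.4] q [-0.76  0.33  1.51  0.    1.31 -2.12]
shift mm [  0.8  -2.  140.1] turn [0.07 0.   0.14]
shift mm [ 0.  0. 49.] turn [0. 0. 0.]
```

View pics/s2.png

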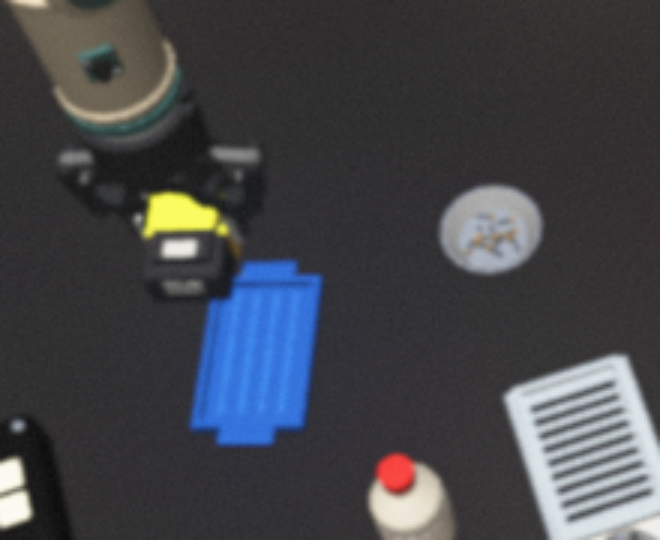

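The yellow pack hangs level in the gripper, above and behind the tray (tray centre at about (256,353) in the crop). I'll lower it.

Emit:
{"name": "servo_tool", "arguments": {"series": "0.001 -0.001 0.03 0 0 0 1; 0.001 -0.001 0.06 0 0 0 1; 0.001 -0.001 0.09 0 0 0 1; 0.001 -0.001 0.12 0 0 0 1; 0.001 -0.001 0.14 0 0 0 1"}}

```text
clock: 7.0
position: [0.4766, -0.3574, 0.0582]
ee_rot: [-0.001, 0.107, 0.994, 0.001]
contact_force: [-0.3, -0.8, -4.6]
width: 0.0551
gripper_force: 86.2
```

Emit:
{"name": "servo_tool", "arguments": {"series": "0 0 0.01 0 0 0 1; 0 0 0.02 0 0 0 1; 0 0 0.03 0 0 0 1; 0 0 0.03 0 0 0 1; 0 0 0.03 0 0 0 1"}}

```text
clock: 7.5
position: [0.477, -0.3596, 0.0307]
ee_rot: [0.0, 0.108, 0.994, -0.0]
contact_force: [-0.1, -0.4, -4.4]
width: 0.0549
gripper_force: 86.2
```

```bash
python3 -c "
from geo import *
plan((.4774,-.3588,.011,-12.4))
print(ray([(165.3,297.7)],.008,'scene'))"
```

```text
t 7.5 pos [ 0.477  -0.3596  0.0307] w 0.0549 F [-0.1 -0.4 -4.4] q [-0.76  0.48  1.73  0.    0.93 -2.12]
shift mm [-0.2  0.9 19.7] turn [-0.02  0.04  0.02]
[[ 0.48264718 -0.35960482  0.008     ]]
```

Emit:
{"name": "servo_tool", "arguments": {"series": "0 0.001 0.007 0 0 0 1; 0 0.001 0.013 0 0 0 1; 0 0.001 0.017 0 0 0 1; 0 0.001 0.019 0 0 0 1; 0 0.001 0.019 0 0 0 1"}}

```text
clock: 8.0
position: [0.4766, -0.3582, 0.0131]
ee_rot: [-0.0, 0.108, 0.994, 0.0]
contact_force: [-3.0, 3.7, 8.9]
width: 0.0547
gripper_force: 87.8
```

Emit:
{"name": "servo_tool", "arguments": {"series": "0 0 0 0 0 0 1; 0 0 0 0 0 0 1"}}

```text
clock: 8.2
position: [0.4766, -0.3582, 0.0131]
ee_rot: [0.0, 0.108, 0.994, 0.0]
contact_force: [-3.9, 1.8, 9.6]
width: 0.0548
gripper_force: 87.8
```

The pack is on the floor: contact came at the expected height, since the true grip offset is 8 mm. I'll release gently and rise.

Emit:
{"name": "servo_tool", "arguments": {"series": "0 0 0 0 0 0 0.3; 0 0 0 0 0 0 0.2; 0 0 0 0 0 0 0; 0 0 0 0 0 0 0; 0 0 0 0 0 0 0"}}

```text
clock: 8.7
position: [0.4769, -0.3584, 0.0111]
ee_rot: [-0.0, 0.108, 0.994, 0.0]
contact_force: [-0.4, -0.4, -1.5]
width: 0.0857
gripper_force: 0.0
```

Emit:
{"name": "servo_tool", "arguments": {"series": "0 0 -0.01 0 0 0 0; 0 0 -0.04 0 0 0 0; 0 0 -0.08 0 0 0 0; 0 0 -0.12 0 0 0 0; 0 0 -0.16 0 0 0 0"}}

```text
clock: 9.2
position: [0.4767, -0.3583, 0.1736]
ee_rot: [0.0, 0.108, 0.994, -0.0]
contact_force: [1.0, -0.4, 0.2]
width: 0.0854
gripper_force: 0.0
```

Run:
```python
from geo import *
import cv2
plan((.622,.126,.17,4.5),(.622,.126,.038,4.5))
cv2.imwrite("pics/s3.png",cv2.resize(eyes.get_image("scene")[180:360,80:300,::-1],None,fx=3,fy=3))
```

```text
t 9.2 pos [ 0.4767 -0.3583  0.1736] w 0.0854 F [ 1.  -0.4  0.2] q [-0.76  0.34  1.55  0.    1.25 -2.12]
shift mm [-38.1 504.1   3.5] turn [ -0.02   0.03 -16.88]
shift mm [  0.   0. 132.] turn [0. 0. 0.]
```

View pics/s3.png

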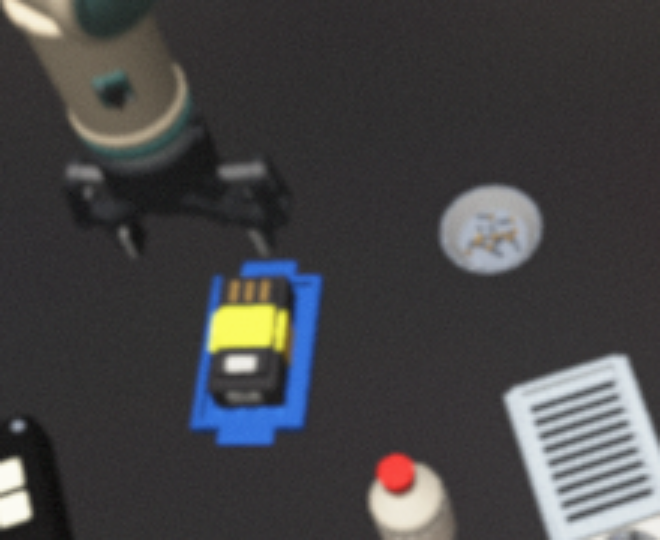

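Yellow lies flat inside the tray rim (tape at about (250,328) in the crop), and the cooler bed is empty. Next I'll check the yellow position numerically and go for red.

Emit:
{"name": "servo_tool", "arguments": {"series": "-0.003 0.04 0 0 0 0 0; -0.006 0.08 0 0 0 0 0; -0.009 0.12 0 0 0 0 0; -0.012 0.16 0 0 0 0 0; -0.015 0.2 0 0 0 0 0"}}

```text
clock: 9.75
position: [0.5346, -0.1648, 0.1719]
ee_rot: [0.0, 0.108, 0.994, -0.0]
contact_force: [0.4, 0.5, 0.2]
width: 0.0856
gripper_force: 0.0
```

Emit:
{"name": "servo_tool", "arguments": {"series": "-0.003 0.04 0 0 0 0 0; -0.006 0.08 0 0 0 0 0; -0.009 0.12 0 0 0 0 0; -0.012 0.16 0 0 0 0 0; -0.015 0.2 0 0 0 0 0"}}

```text
clock: 10.25
position: [0.5922, 0.0275, 0.1719]
ee_rot: [0.0, 0.108, 0.994, 0.0]
contact_force: [0.9, 0.3, -0.2]
width: 0.0854
gripper_force: 0.0
```

Emit:
{"name": "servo_tool", "arguments": {"series": "-0.003 0.04 0 0 0 -6 0; -0.006 0.08 0 0 0 -12 0; -0.008 0.104 0 0 0 -18 0; -0.008 0.104 0 0 0 -18 0; -0.008 0.104 0 0 0 -18 0"}}

```text
clock: 10.75
position: [0.6218, 0.1259, 0.1714]
ee_rot: [-0.0, -0.049, 0.999, -0.0]
contact_force: [0.2, -0.3, -1.1]
width: 0.0857
gripper_force: 0.0
```

Emit:
{"name": "servo_tool", "arguments": {"series": "0 0 0.02 0 0 0 0; 0 0 0.05 0 0 0 0; 0 0 0.075 0 0 0 0; 0 0 0.08 0 0 0 0; 0 0 0.08 0 0 0 0"}}

```text
clock: 11.25
position: [0.6214, 0.1245, 0.0908]
ee_rot: [-0.001, -0.048, 0.999, -0.0]
contact_force: [-0.5, -0.4, 0.5]
width: 0.0856
gripper_force: 0.0
```

Run:
```python
from geo import *
print('yellow',ray([(162.3,289.3)],.051,'scene'))
plan((.622,.126,.038,5.5))
```

```text
yellow [[ 0.48201724 -0.35696116  0.051     ]]
t 11.2 pos [0.6214 0.1245 0.0908] w 0.0856 F [-0.5 -0.4  0.5] q [ 0.09  0.46  1.58 -0.    1.1  -1.58]
shift mm [-0.9  1.5 52.8] turn [-0.01 -0.11  0.01]
```

Emit:
{"name": "servo_tool", "arguments": {"series": "0 0.001 0.016 0 0 0 0; 0 0.001 0.032 0 0 0 0; 0 0.001 0.046 0 0 0 0; 0 0.001 0.052 0 0 0 0; 0 0.001 0.052 0 0 0 0"}}

```text
clock: 11.75
position: [0.6218, 0.1265, 0.0391]
ee_rot: [-0.0, -0.049, 0.999, 0.0]
contact_force: [0.1, -0.6, -0.0]
width: 0.0855
gripper_force: 0.0
```

Emit:
{"name": "servo_tool", "arguments": {"series": "0 0 0 0 0 0 0.5; 0 0 0 0 0 0 0.8; 0 0 0 0 0 0 1; 0 0 0 0 0 0 1; 0 0 0 0 0 0 1"}}

```text
clock: 12.25
position: [0.623, 0.1272, 0.0408]
ee_rot: [0.001, -0.049, 0.999, 0.0]
contact_force: [0.2, 0.9, 7.3]
width: 0.0549
gripper_force: 88.6
```

Emit:
{"name": "servo_tool", "arguments": {"series": "0 0 0 0 0 0 1; 0 0 0 0 0 0 1; 0 0 0 0 0 0 1; 0 0 -0.005 0 0 0 1; 0 0 -0.01 0 0 0 1"}}

```text
clock: 12.75
position: [0.6206, 0.1264, 0.0484]
ee_rot: [-0.002, -0.049, 0.999, -0.0]
contact_force: [-0.0, -0.1, -5.3]
width: 0.0546
gripper_force: 87.3
```

```bash
python3 -c "
from geo import *
plan((.622,.126,.15,5.5),(.632,-.111,.15,6.7))"
```

```text
t 12.8 pos [0.6206 0.1264 0.0484] w 0.0546 F [-0.  -0.1 -5.3] q [ 0.09  0.51  1.62 -0.    1.02 -1.58]
shift mm [  -1.    -0.6 -101.6] turn [-0.02 -0.18  0.13]
shift mm [  12.8 -236.9    0. ] turn [ 0.   0.  -1.2]
```

Emit:
{"name": "servo_tool", "arguments": {"series": "0 0 -0.02 0 0 0 1; 0 0 -0.045 0 0 0 1; 0 0 -0.07 0 0 0 1; 0 0 -0.09 0 0 0 1; 0 0 -0.1 0 0 0 1"}}

```text
clock: 13.25
position: [0.6223, 0.1266, 0.1508]
ee_rot: [0.001, -0.049, 0.999, -0.0]
contact_force: [0.2, 0.5, -5.3]
width: 0.0548
gripper_force: 87.4
```

Emit:
{"name": "servo_tool", "arguments": {"series": "0.001 -0.02 0 0 0 0 1; 0.003 -0.05 0 0 0 0 1; 0.005 -0.085 0 0 0 0 1; 0.006 -0.12 0 0 0 -1 1; 0.008 -0.15 0 0 0 -1.2 1"}}

```text
clock: 13.75
position: [0.6278, -0.0251, 0.148]
ee_rot: [-0.001, -0.06, 0.998, -0.0]
contact_force: [0.5, 0.3, -4.1]
width: 0.0547
gripper_force: 87.4
```

Emit:
{"name": "servo_tool", "arguments": {"series": "0.002 -0.03 0 0 0 0 1; 0.003 -0.06 0 0 0 0 1; 0.004 -0.08 0 0 0 0 1; 0.005 -0.087 0 0 0 0 1; 0.005 -0.087 0 0 0 0 1"}}

```text
clock: 14.25
position: [0.6336, -0.1106, 0.1486]
ee_rot: [-0.001, -0.059, 0.998, 0.001]
contact_force: [-0.2, 0.4, -4.8]
width: 0.0548
gripper_force: 87.3
```

Emit:
{"name": "servo_tool", "arguments": {"series": "0 0 0.02 0 0 0 1; 0 0 0.045 0 0 0 1; 0 0 0.07 0 0 0 1; 0 0 0.08 0 0 0 1; 0 0 0.08 0 0 0 1"}}

```text
clock: 14.75
position: [0.6326, -0.1085, 0.0676]
ee_rot: [-0.002, -0.06, 0.998, 0.001]
contact_force: [-0.7, -0.3, -4.4]
width: 0.0548
gripper_force: 87.2
```

```bash
python3 -c "
from geo import *
plan((.632,-.111,.036,6.7))"
```

```text
t 14.8 pos [ 0.6326 -0.1085  0.0676] w 0.0548 F [-0.7 -0.3 -4.4] q [-0.28  0.5   1.58  0.    1.07 -1.97]
shift mm [ 0.8 -2.5 31.6] turn [ 0.13 -0.22  0.18]
```

Emit:
{"name": "servo_tool", "arguments": {"series": "0 -0.001 0.01 0 0 0 1; 0 -0.001 0.02 0 0 0 1; 0 -0.001 0.027 0 0 0 1; 0 -0.001 0.03 0 0 0 1; 0 -0.001 0.032 0 0 0 1"}}

```text
clock: 15.25
position: [0.6341, -0.1114, 0.037]
ee_rot: [-0.0, -0.059, 0.998, 0.0]
contact_force: [-0.4, 0.5, -4.2]
width: 0.0545
gripper_force: 87.4
```

Emit:
{"name": "servo_tool", "arguments": {"series": "0 0 0 0 0 0 1; 0 0 0 0 0 0 1"}}

```text
clock: 15.45
position: [0.6344, -0.1114, 0.0376]
ee_rot: [0.0, -0.059, 0.998, -0.0]
contact_force: [0.3, 0.6, -4.6]
width: 0.0548
gripper_force: 87.6
```

Emit:
{"name": "servo_tool", "arguments": {"series": "-0.001 0 0.001 0 0 0 1; -0.001 0 0.002 0 0 0 1; -0.001 0 0.002 0 0 0 1; -0.001 0 0.002 0 0 0 1"}}

```text
clock: 15.85
position: [0.6353, -0.1113, 0.0368]
ee_rot: [0.001, -0.059, 0.998, -0.0]
contact_force: [-2.8, 0.1, 6.8]
width: 0.0542
gripper_force: 88.5
```

Emit:
{"name": "servo_tool", "arguments": {"series": "0 0 0 0 0 0 0.3; 0 0 0 0 0 0 0.2; 0 0 0 0 0 0 0; 0 0 0 0 0 0 0; 0 0 0 0 0 0 0"}}

```text
clock: 16.35
position: [0.6352, -0.1112, 0.0352]
ee_rot: [0.0, -0.059, 0.998, 0.0]
contact_force: [0.5, -0.1, 0.6]
width: 0.0853
gripper_force: 0.0
```

Emit:
{"name": "servo_tool", "arguments": {"series": "0 0 -0.01 0 0 0 0; 0 0 -0.04 0 0 0 0; 0 0 -0.08 0 0 0 0; 0 0 -0.12 0 0 0 0; 0 0 -0.14 0 0 0 0"}}

```text
clock: 16.85
position: [0.637, -0.1117, 0.1803]
ee_rot: [0.003, -0.059, 0.998, -0.001]
contact_force: [1.0, 0.5, -0.1]
width: 0.0853
gripper_force: 0.0
```

Run:
```python
from geo import *
import cv2
plan((.434,.346,.175,-8.5),(.434,.346,.03,-8.5))
cv2.imwrite("pics/s4.png",cv2.resize(eyes.get_image("scene")[180:400,220:480,::-1],None,fx=2.5,fy=2.5))
```

```text
t 16.9 pos [ 0.637  -0.1117  0.1803] w 0.0853 F [ 1.   0.5 -0.1] q [-0.28  0.41  1.43  0.    1.3  -1.97]
shift mm [147.2 478.6   3.1] turn [-0.1   0.4  15.32]
shift mm [  0.   0. 145.] turn [0. 0. 0.]
```

View pics/s4.png

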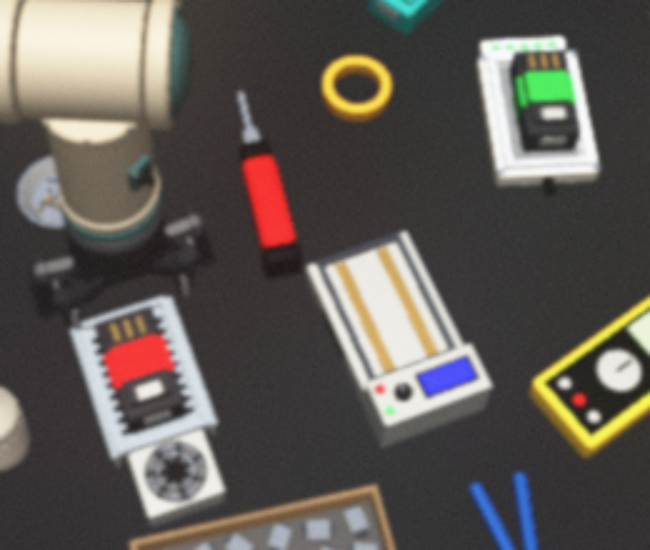

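Red sits centred in the cooler at about (137,365) in the crop, and the tester bed is empty. Green is at about (545,95). Next is green.

Emit:
{"name": "servo_tool", "arguments": {"series": "0.012 0.038 0 0 0 0 0; 0.023 0.077 0 0 0 0 0; 0.035 0.115 0 0 0 0 0; 0.047 0.153 0 0 0 0 0; 0.058 0.191 0 0 0 0 0"}}

```text
clock: 17.4
position: [0.5538, 0.0729, 0.1754]
ee_rot: [0.0, -0.059, 0.998, 0.0]
contact_force: [0.9, 0.5, 0.3]
width: 0.0858
gripper_force: 0.0
```

Emit:
{"name": "servo_tool", "arguments": {"series": "0.012 0.038 0 0 0 0 0; 0.023 0.077 0 0 0 0 0; 0.035 0.115 0 0 0 0 0; 0.047 0.153 0 0 0 0 0; 0.058 0.191 0 0 0 0 0"}}

```text
clock: 17.9
position: [0.4735, 0.2557, 0.1755]
ee_rot: [0.0, -0.059, 0.998, 0.0]
contact_force: [0.8, 0.4, 0.5]
width: 0.0853
gripper_force: 0.0
```

Emit:
{"name": "servo_tool", "arguments": {"series": "0.012 0.038 0 0 0 5 0; 0.024 0.077 0 0 0 10 0; 0.029 0.096 0 0 0 15.3 0; 0.029 0.096 0 0 0 15.3 0; 0.029 0.096 0 0 0 15.3 0"}}

```text
clock: 18.4
position: [0.4342, 0.346, 0.1752]
ee_rot: [0.0, 0.073, 0.997, -0.0]
contact_force: [0.1, 0.2, -0.1]
width: 0.0857
gripper_force: 0.0
```

Emit:
{"name": "servo_tool", "arguments": {"series": "0 0 0.03 0 0 0 0; 0 0 0.06 0 0 0 0; 0 0 0.09 0 0 0 0; 0 0 0.09 0 0 0 0; 0 0 0.09 0 0 0 0"}}

```text
clock: 18.9
position: [0.435, 0.3452, 0.0855]
ee_rot: [-0.0, 0.074, 0.997, -0.0]
contact_force: [0.4, 0.5, 1.2]
width: 0.0854
gripper_force: 0.0
```

```bash
python3 -c "
from geo import *
plan((.434,.346,.030,-8.5))"
```

```text
t 18.9 pos [0.435  0.3452 0.0855] w 0.0854 F [0.4 0.5 1.2] q [ 0.55  0.37  1.76 -0.    1.01 -0.88]
shift mm [ 1.1  0.7 55.5] turn [-0.04 -0.02 -0.03]
```

Emit:
{"name": "servo_tool", "arguments": {"series": "0 0.001 0.016 0 0 0 0; 0 0.001 0.032 0 0 0 0; 0 0.001 0.048 0 0 0 0; 0 0.001 0.055 0 0 0 0; 0 0.001 0.055 0 0 0 0"}}

```text
clock: 19.4
position: [0.4352, 0.3471, 0.0309]
ee_rot: [0.0, 0.074, 0.997, 0.0]
contact_force: [-0.4, -0.0, 0.7]
width: 0.0859
gripper_force: 0.0
```

Emit:
{"name": "servo_tool", "arguments": {"series": "0 0 0 0 0 0 0.5; 0 0 0 0 0 0 0.8; 0 0 0 0 0 0 1; 0 0 0 0 0 0 1; 0 0 0 0 0 0 1"}}

```text
clock: 19.9
position: [0.4356, 0.3476, 0.032]
ee_rot: [0.001, 0.074, 0.997, 0.001]
contact_force: [-1.0, -1.3, 5.1]
width: 0.0551
gripper_force: 86.3
```

Emit:
{"name": "servo_tool", "arguments": {"series": "0 0 0 0 0 0 1; 0 0 0 0 0 0 1; 0 0 0 0 0 0 1; 0 0 -0.005 0 0 0 1; 0 0 -0.01 0 0 0 1"}}

```text
clock: 20.4
position: [0.4339, 0.3469, 0.0403]
ee_rot: [-0.001, 0.074, 0.997, -0.0]
contact_force: [0.1, 1.0, -5.2]
width: 0.0544
gripper_force: 85.0
```

```bash
python3 -c "
from geo import *
plan((.434,.346,.16,-8.5),(.620,.1266,.16,8.5))"
```

```text
t 20.4 pos [0.4339 0.3469 0.0403] w 0.0544 F [ 0.1  1.  -5.2] q [ 0.55  0.42  1.81  0.    0.91 -0.87]
shift mm [-1.000e-01 -1.000e+00 -1.197e+02] turn [-0.05 -0.07  0.02]
shift mm [-216.4 -189.5    0. ] turn [  0.   0. -17.]
```

Emit:
{"name": "servo_tool", "arguments": {"series": "0 0 -0.02 0 0 0 1; 0 0 -0.05 0 0 0 1; 0 0 -0.08 0 0 0 1; 0 0 -0.11 0 0 0 1; 0 0 -0.12 0 0 0 1"}}

```text
clock: 20.9
position: [0.4358, 0.3481, 0.1633]
ee_rot: [0.002, 0.074, 0.997, 0.002]
contact_force: [0.5, 0.6, -6.0]
width: 0.0545
gripper_force: 86.0
```

Emit:
{"name": "servo_tool", "arguments": {"series": "-0.016 -0.014 0 0 0 0 1; -0.038 -0.033 0 0 0 0 1; -0.061 -0.053 0 0 0 0 1; -0.084 -0.073 0 0 0 0 1; -0.107 -0.093 0 0 0 0 1"}}

```text
clock: 21.4
position: [0.5263, 0.2383, 0.1588]
ee_rot: [-0.001, 0.074, 0.997, -0.0]
contact_force: [0.2, -0.2, -4.6]
width: 0.0549
gripper_force: 85.7
```

Emit:
{"name": "servo_tool", "arguments": {"series": "-0.023 -0.02 0 0 0 -4 1; -0.046 -0.04 0 0 0 -8 1; -0.069 -0.06 0 0 0 -12 1; -0.092 -0.08 0 0 0 -16 1; -0.109 -0.097 0 0 0 -17 1"}}

```text
clock: 21.9
position: [0.6205, 0.1259, 0.1585]
ee_rot: [-0.001, -0.075, 0.997, -0.0]
contact_force: [-0.1, 0.6, -4.9]
width: 0.0548
gripper_force: 85.8
```

Emit:
{"name": "servo_tool", "arguments": {"series": "0 0 0 0 0 0 1; 0 0 0.02 0 0 0 1; 0 0 0.05 0 0 0 1; 0 0 0.08 0 0 0 1; 0 0 0.08 0 0 0 1"}}

```text
clock: 22.4
position: [0.6148, 0.1275, 0.0747]
ee_rot: [-0.007, -0.074, 0.997, 0.0]
contact_force: [-0.7, -0.4, -5.6]
width: 0.0547
gripper_force: 86.5
```

```bash
python3 -c "
from geo import *
plan((.620,.1266,.040,8.5))"
```

```text
t 22.4 pos [0.6148 0.1275 0.0747] w 0.0547 F [-0.7 -0.4 -5.6] q [ 0.09  0.48  1.6   0.    1.08 -1.63]
shift mm [-5.5 -1.7 34.6] turn [ 0.07 -0.76  0.02]
```

Still settling, so I'll lower most of the way and re-check.

Emit:
{"name": "servo_tool", "arguments": {"series": "0 0 0.01 0 0 0 1; 0 0 0.02 0 0 0 1; 0 0 0.03 0 0 0 1; 0 0 0.034 0 0 0 1; 0 0 0.034 0 0 0 1"}}

```text
clock: 22.9
position: [0.6197, 0.1274, 0.0458]
ee_rot: [-0.001, -0.074, 0.997, 0.0]
contact_force: [-0.6, -0.1, -6.4]
width: 0.0544
gripper_force: 86.8
```

Emit:
{"name": "servo_tool", "arguments": {"series": "0 0 0 0 0 0 1; 0 0 0 0 0 0 1"}}

```text
clock: 23.1
position: [0.6207, 0.1275, 0.0469]
ee_rot: [0.001, -0.074, 0.997, 0.0]
contact_force: [0.5, 0.0, -4.2]
width: 0.0548
gripper_force: 86.8
```

Emit:
{"name": "servo_tool", "arguments": {"series": "0 -0.001 0.002 0 0 0 1; 0 -0.001 0.004 0 0 0 1; 0 -0.001 0.006 0 0 0 1; 0 -0.001 0.007 0 0 0 1; 0 -0.001 0.007 0 0 0 1"}}

```text
clock: 23.6
position: [0.6204, 0.1264, 0.0401]
ee_rot: [0.0, -0.074, 0.997, 0.0]
contact_force: [-1.8, -0.9, 1.9]
width: 0.0544
gripper_force: 87.4
```

Emit:
{"name": "servo_tool", "arguments": {"series": "0 0 0 0 0 0 1; 0 0 0 0 0 0 1"}}

```text
clock: 23.8
position: [0.6204, 0.1264, 0.0401]
ee_rot: [0.0, -0.074, 0.997, -0.0]
contact_force: [-3.1, -1.6, 3.9]
width: 0.0548
gripper_force: 87.7
```

Contact at the expected height. Release and go back for yellow.

Emit:
{"name": "servo_tool", "arguments": {"series": "0 0 0 0 0 0 0.3; 0 0 0 0 0 0 0.2; 0 0 0 0 0 0 0; 0 0 0 0 0 0 0; 0 0 0 0 0 0 0"}}

```text
clock: 24.3
position: [0.6204, 0.1265, 0.0392]
ee_rot: [0.0, -0.074, 0.997, 0.0]
contact_force: [0.8, 0.5, -0.6]
width: 0.0854
gripper_force: 0.0
```

Emit:
{"name": "servo_tool", "arguments": {"series": "0 0 -0.01 0 0 0 0; 0 0 -0.04 0 0 0 0; 0 0 -0.08 0 0 0 0; 0 0 -0.12 0 0 0 0; 0 0 -0.135 0 0 0 0"}}

```text
clock: 24.8
position: [0.6227, 0.1267, 0.18]
ee_rot: [0.004, -0.074, 0.997, 0.0]
contact_force: [1.1, 0.3, -0.8]
width: 0.0855
gripper_force: 0.0
```

Emit:
{"name": "servo_tool", "arguments": {"series": "0 0 0 0 0 0 0; 0 0 0 0 0 0 0"}}

```text
clock: 25.0
position: [0.6199, 0.1264, 0.1743]
ee_rot: [0.0, -0.074, 0.997, 0.0]
contact_force: [-0.4, -0.5, -1.0]
width: 0.0854
gripper_force: 0.0
```

Run:
```python
from geo import *
import cv2
plan((.477,-.3583,.175,-12.4),(.477,-.3583,.012,-12.4))
cv2.imwrite("pics/s5.png",cv2.resize(eyes.get_image("scene")[170:400,130:480,::-1],None,fx=2.2,fy=2.2))
```

```text
t 25.0 pos [0.6199 0.1264 0.1743] w 0.0854 F [-0.4 -0.5 -1. ] q [ 0.09  0.4   1.47  0.    1.28 -1.63]
shift mm [ 213.2 -458.2   -0.7] turn [ 0.    0.   20.92]
shift mm [  0.   0. 163.] turn [0. 0. 0.]
```

View pics/s5.png

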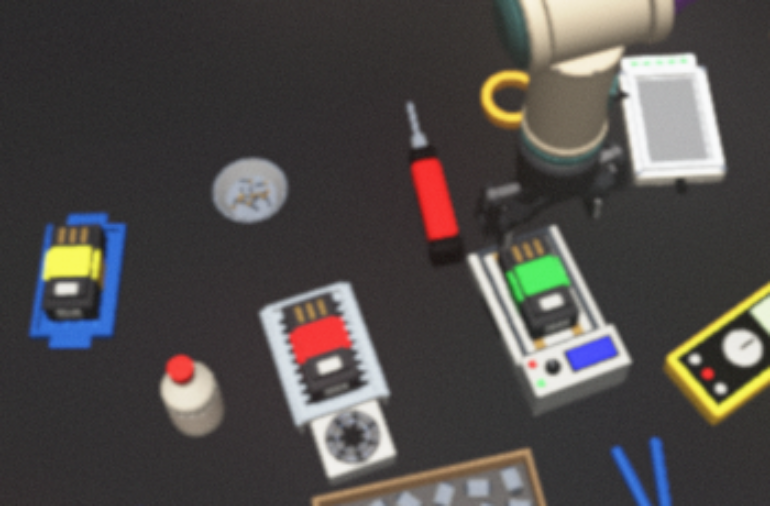

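Red and green both lie in their beds, with the green tape at about (537,280) in the crop. Green looks slightly toward the near end, so I'll quantify that in both the scene and top views while the arm is over the tester.

Run:
```python
from geo import *
f=lambda u,v:np.array([(u/2.2+130,v/2.2+170)])
print('green tape',ray(f(537,281),.078,'scene'),'red tape',ray(f(320,341),.074,'scene'))
# tester console-face top edge ends (x=+70,z=.056) and near rim outer corners
print('console',ray(f(522,366),.056,'scene'),ray(f(611,328),.056,'scene'))
print('near corners',ray(f(469,257),.038,'scene'),ray(f(556,226),.038,'scene'))
print('cooler corners',ray(np.vstack([f(262,312),f(349,283),f(387,393),f(300,420)]),.03,'scene').mean(0))
```

```text
green tape [[0.62989601 0.12165465 0.078     ]] red tape [[ 0.64311169 -0.11241853  0.074     ]]
console [[0.70966039 0.08496969 0.056     ]] [[0.68991367 0.18671784 0.056     ]]
near corners [[0.56696275 0.06504833 0.038     ]] [[0.5516174 0.1683031 0.038    ]]
cooler corners [ 0.63561701 -0.10948171  0.03      ]
```

Emit:
{"name": "servo_tool", "arguments": {"series": "0.017 -0.037 0 0 0 0 0; 0.034 -0.073 0 0 0 0 0; 0.051 -0.11 0 0 0 0 0; 0.068 -0.146 0 0 0 0 0; 0.085 -0.183 0 0 0 0 0"}}

```text
clock: 25.55
position: [0.5615, -0.0681, 0.1723]
ee_rot: [-0.002, -0.074, 0.997, 0.001]
contact_force: [0.3, -0.4, 0.9]
width: 0.0855
gripper_force: 0.0
```

Emit:
{"name": "servo_tool", "arguments": {"series": "0.017 -0.037 0 0 0 0 0; 0.034 -0.073 0 0 0 0 0; 0.051 -0.11 0 0 0 0 0; 0.068 -0.146 0 0 0 0 0; 0.085 -0.183 0 0 0 0 0"}}

```text
clock: 26.05
position: [0.5047, -0.2614, 0.1722]
ee_rot: [-0.001, -0.074, 0.997, 0.001]
contact_force: [1.6, 0.5, -0.1]
width: 0.0856
gripper_force: 0.0
```

Emit:
{"name": "servo_tool", "arguments": {"series": "0.017 -0.037 0 0 0 7 0; 0.034 -0.073 0 0 0 14 0; 0.043 -0.092 0 0 0 20.9 0; 0.043 -0.092 0 0 0 20.9 0; 0.043 -0.092 0 0 0 20.9 0"}}

```text
clock: 26.55
position: [0.4766, -0.3573, 0.1725]
ee_rot: [-0.001, 0.108, 0.994, 0.002]
contact_force: [0.5, 0.3, 0.4]
width: 0.0853
gripper_force: 0.0
```

Emit:
{"name": "servo_tool", "arguments": {"series": "0 0 0.03 0 0 0 0; 0 0 0.06 0 0 0 0; 0 0 0.09 0 0 0 0; 0 0 0.1 0 0 0 0; 0 0 0.1 0 0 0 0"}}

```text
clock: 27.05
position: [0.4768, -0.3558, 0.0725]
ee_rot: [-0.002, 0.107, 0.994, 0.002]
contact_force: [-0.2, -0.6, 0.1]
width: 0.0856
gripper_force: 0.0
```

Run:
```python
from geo import *
import cv2
plan((.477,-.3583,.012,-12.4))
im=eyes.get_image("top")[:,:,::-1]
cv2.imwrite("pics/t5.png",cv2.resize(im[110:205,265:425],None,fx=5,fy=5,interpolation=cv2.INTER_CUBIC))
```

```text
t 27.1 pos [ 0.4768 -0.3558  0.0725] w 0.0856 F [-0.2 -0.6  0.1] q [-0.76  0.43  1.69  0.    1.03 -2.12]
shift mm [-0.9 -2.5 60.5] turn [ 0.16 -0.22  0.13]
```

View pics/t5.png

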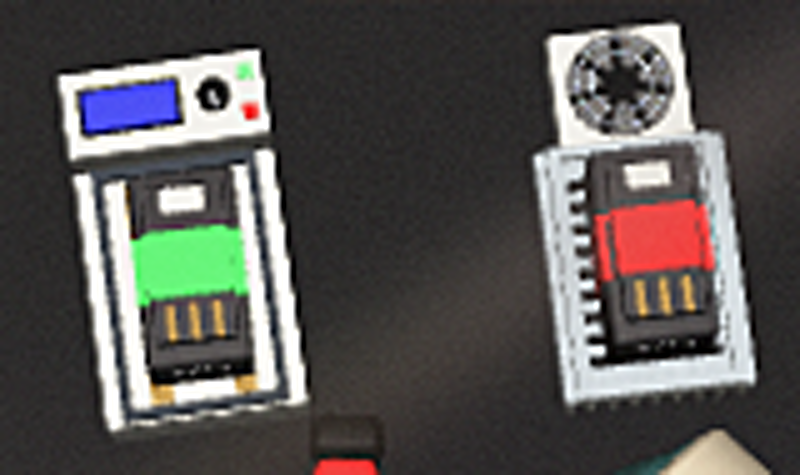

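Top view: the green tape centre is at about (190,263) and the red at about (658,240) in the crop. Both are in their rims. I'll convert these to positions while continuing to grasp yellow.

```bash
python3 -c "
from geo import *
print(ray([(303,162.6)],.078),ray([(396.6,158)],.074))"
```

```text
[[0.61971263 0.12505725 0.078     ]] [[ 0.63360355 -0.11303149  0.074     ]]
```

Emit:
{"name": "servo_tool", "arguments": {"series": "0 -0.001 0.015 0 0 0 0; 0 -0.001 0.03 0 0 0 0; 0 -0.001 0.045 0 0 0 0; 0 -0.001 0.058 0 0 0 0; 0 -0.001 0.061 0 0 0 0"}}

```text
clock: 27.6
position: [0.4774, -0.3588, 0.0131]
ee_rot: [-0.0, 0.108, 0.994, 0.0]
contact_force: [0.1, 0.5, 0.6]
width: 0.0854
gripper_force: 0.0
```

Emit:
{"name": "servo_tool", "arguments": {"series": "0 0 0 0 0 0 0; 0 0 0 0 0 0 0.5; 0 0 0 0 0 0 0.8; 0 0 0 0 0 0 1; 0 0 0 0 0 0 1"}}

```text
clock: 28.1
position: [0.4781, -0.3596, 0.0146]
ee_rot: [0.001, 0.108, 0.994, -0.001]
contact_force: [0.0, 0.8, 6.4]
width: 0.0546
gripper_force: 87.3
```

Emit:
{"name": "servo_tool", "arguments": {"series": "0 0 0 0 0 0 1; 0 0 0 0 0 0 1; 0 0 0 0 0 0 1; 0 0 0 0 0 0 1"}}

```text
clock: 28.5
position: [0.4782, -0.3596, 0.0146]
ee_rot: [0.001, 0.108, 0.994, -0.001]
contact_force: [0.8, 0.6, 5.9]
width: 0.0546
gripper_force: 87.3
```

Emit:
{"name": "servo_tool", "arguments": {"series": "0 0 -0.005 0 0 0 1; 0 0 -0.01 0 0 0 1; 0 0 -0.01 0 0 0 1"}}

```text
clock: 28.8
position: [0.4772, -0.359, 0.0235]
ee_rot: [0.0, 0.108, 0.994, -0.0]
contact_force: [-0.6, -0.0, -4.3]
width: 0.0546
gripper_force: 86.1
```

```bash
python3 -c "
from geo import *
plan((.477,-.3583,.19,-12.4),(.434,.344,.19,-9.3))"
```

```text
t 28.8 pos [ 0.4772 -0.359   0.0235] w 0.0546 F [-0.6 -0.  -4.3] q [-0.76  0.49  1.74  0.    0.92 -2.12]
shift mm [   0.4    0.7 -166.5] turn [-0.    0.01  0.02]
shift mm [192.8 676.7   0. ] turn [ 0.   0.  -3.1]
```

Emit:
{"name": "servo_tool", "arguments": {"series": "0 0 -0.025 0 0 0 1; 0 0 -0.06 0 0 0 1; 0 0 -0.1 0 0 0 1; 0 0 -0.14 0 0 0 1; 0 0 -0.16 0 0 0 1"}}

```text
clock: 29.3
position: [0.4783, -0.36, 0.1867]
ee_rot: [0.002, 0.108, 0.994, -0.002]
contact_force: [0.1, -0.5, -4.4]
width: 0.0547
gripper_force: 86.5
```

Emit:
{"name": "servo_tool", "arguments": {"series": "0.006 0.02 0 0 0 0 1; 0.014 0.05 0 0 0 0 1; 0.024 0.085 0 0 0 0 1; 0.035 0.122 0 0 0 0 1; 0.045 0.159 0 0 0 0 1"}}

```text
clock: 29.8
position: [0.4664, -0.1925, 0.1826]
ee_rot: [-0.001, 0.108, 0.994, 0.0]
contact_force: [0.7, -0.1, -4.7]
width: 0.0545
gripper_force: 86.3
```

Emit:
{"name": "servo_tool", "arguments": {"series": "0.011 0.037 0 0 0 0 1; 0.021 0.074 0 0 0 0 1; 0.032 0.111 0 0 0 0 1; 0.042 0.148 0 0 0 0 1; 0.053 0.185 0 0 0 0 1"}}

```text
clock: 30.3
position: [0.4545, -0.0005, 0.183]
ee_rot: [-0.0, 0.108, 0.994, 0.0]
contact_force: [-0.3, -1.1, -4.9]
width: 0.0545
gripper_force: 86.3
```

Emit:
{"name": "servo_tool", "arguments": {"series": "0.011 0.037 0 0 0 0 1; 0.021 0.074 0 0 0 0 1; 0.032 0.111 0 0 0 0 1; 0.042 0.148 0 0 0 0 1; 0.053 0.185 0 0 0 0 1"}}

```text
clock: 30.8
position: [0.4425, 0.1914, 0.1829]
ee_rot: [-0.0, 0.108, 0.994, -0.0]
contact_force: [0.9, -0.5, -4.3]
width: 0.055
gripper_force: 86.3
```

Emit:
{"name": "servo_tool", "arguments": {"series": "0.011 0.037 0 0 0 -1 1; 0.021 0.074 0 0 0 -2 1; 0.032 0.111 0 0 0 -3 1; 0.039 0.137 0 0 0 -3.1 1; 0.042 0.147 0 0 0 -3.1 1"}}

```text
clock: 31.3
position: [0.433, 0.3451, 0.1826]
ee_rot: [-0.0, 0.08, 0.997, 0.0]
contact_force: [-0.4, -0.9, -3.9]
width: 0.0548
gripper_force: 86.3
```

Emit:
{"name": "servo_tool", "arguments": {"series": "0 0 0 0 0 0 1; 0 0 0 0 0 0 1; 0 0 0.02 0 0 0 1; 0 0 0.05 0 0 0 1; 0 0 0.08 0 0 0 1"}}

```text
clock: 31.8
position: [0.4343, 0.341, 0.1031]
ee_rot: [0.001, 0.082, 0.997, 0.0]
contact_force: [0.1, 0.6, -4.8]
width: 0.0546
gripper_force: 86.6
```

Emit:
{"name": "servo_tool", "arguments": {"series": "0 0 0.02 0 0 0 1; 0 0 0.04 0 0 0 1; 0 0 0.05 0 0 0 1; 0 0 0.05 0 0 0 1; 0 0 0.05 0 0 0 1"}}

```text
clock: 32.3
position: [0.4344, 0.3423, 0.054]
ee_rot: [0.0, 0.081, 0.997, 0.0]
contact_force: [0.7, 0.2, -4.4]
width: 0.0547
gripper_force: 86.2
```

```bash
python3 -c "
from geo import *
plan((.434,.344,.032,-9.3))"
```

```text
t 32.3 pos [0.4344 0.3423 0.054 ] w 0.0547 F [ 0.7  0.2 -4.4] q [ 0.54  0.4   1.81 -0.    0.93 -0.87]
shift mm [ 0.7  1.6 22. ] turn [ 0.03  0.05 -0.03]
```

Emit:
{"name": "servo_tool", "arguments": {"series": "0 0.001 0.006 0 0 0 1; 0 0.001 0.012 0 0 0 1; 0 0.001 0.016 0 0 0 1; 0 0.001 0.019 0 0 0 1; 0 0.001 0.019 0 0 0 1"}}

```text
clock: 32.8
position: [0.4337, 0.3436, 0.034]
ee_rot: [-0.0, 0.081, 0.997, -0.0]
contact_force: [-0.3, 0.1, -4.2]
width: 0.0548
gripper_force: 86.5
```

Emit:
{"name": "servo_tool", "arguments": {"series": "0 0 0.001 0 0 0 1; 0 0 0.002 0 0 0 1; 0 0 0.002 0 0 0 1; 0 0 0.002 0 0 0 1"}}

```text
clock: 33.2
position: [0.434, 0.3437, 0.0337]
ee_rot: [0.0, 0.081, 0.997, 0.0]
contact_force: [-0.9, -0.7, 5.3]
width: 0.0547
gripper_force: 87.6
```

Emit:
{"name": "servo_tool", "arguments": {"series": "0 0 0 0 0 0 0.3; 0 0 0 0 0 0 0.2; 0 0 0 0 0 0 0; 0 0 0 0 0 0 0; 0 0 0 0 0 0 0"}}

```text
clock: 33.7
position: [0.434, 0.3437, 0.0323]
ee_rot: [0.0, 0.081, 0.997, 0.0]
contact_force: [0.8, -0.8, -0.0]
width: 0.0856
gripper_force: 0.0
```

Emit:
{"name": "servo_tool", "arguments": {"series": "0 0 -0.01 0 0 0 0; 0 0 -0.04 0 0 0 0; 0 0 -0.08 0 0 0 0; 0 0 -0.12 0 0 0 0; 0 0 -0.16 0 0 0 0"}}

```text
clock: 34.2
position: [0.4337, 0.3435, 0.1947]
ee_rot: [0.0, 0.081, 0.997, 0.0]
contact_force: [0.7, 0.3, 0.3]
width: 0.0853
gripper_force: 0.0
```

Emit:
{"name": "servo_tool", "arguments": {"series": "0 0 0 0 0 0 0; 0 0 0 0 0 0 0; 0 0 0 0 0 0 0"}}

```text
clock: 34.5
position: [0.433, 0.3431, 0.1914]
ee_rot: [-0.001, 0.081, 0.997, -0.001]
contact_force: [-0.2, -0.2, -0.4]
width: 0.0854
gripper_force: 0.0
```

Run:
```python
from geo import *
import cv2
plan()
cv2.imwrite("pics/s6.png",cv2.resize(eyes.get_image("scene")[150:400,130:480,::-1],None,fx=2.2,fy=2.2))
```

```text
t 34.5 pos [0.433  0.3431 0.1914] w 0.0854 F [-0.2 -0.2 -0.4] q [ 0.54  0.27  1.62  0.    1.26 -0.86]
```

View pics/s6.png

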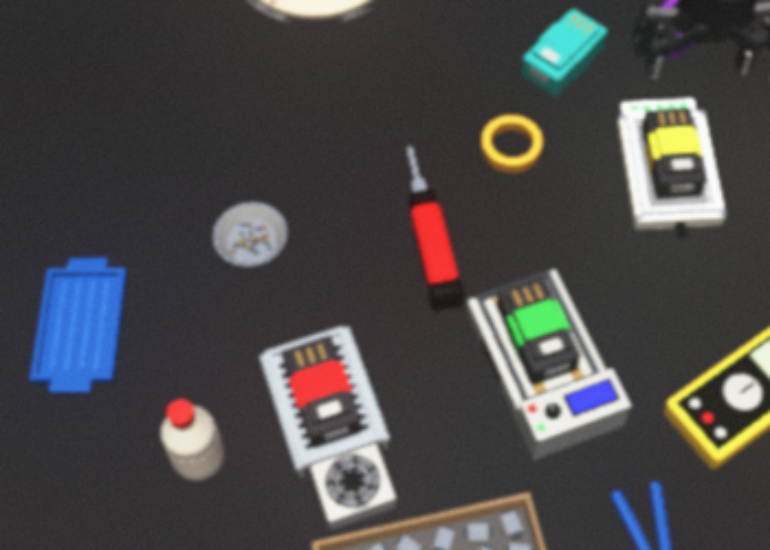

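All three packs lie flat inside the right rims: yellow at (675,150), green at (538,325) and red at (320,380) in the crop. The tray is empty and the bystanders are untouched, so I'll hand in.

```bash
python3 -c "
from rig import manip
print(manip.sign_off())"
```

```text
the job is handed in; nothing more can be done
None
```

I handed the job in at about 34.5 s: green is in the load tester, red on the cooled plate and yellow on the charging pad (parked in the tray first), all flat and let go in the last picture, with the screwdriver, bowl and bottle untouched; `sign_off()` returned no verdict.

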